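# Gauge the piston depth in a dosing cylinder and lock the reading

## Robot

A 7-joint arm with a two-finger parallel gripper is mounted at the origin on a cart in front of the work surface, level with it; the furniture and walls round the work are solid. World frame = base frame: x ahead of the robot, y to its left, z up, the work surface at z = 0. Lengths are in m, angles in rad, forces in N, time in s.
With the tool pointing down it reaches from about 0.4 to 0.85 m from the base axis. Payload 10.4 kg.
Tool frame: the origin (TCP) lies at the very end of the fingers, on their centre line; the grasp point (between the pads) lies 19 mm behind it (robot.grip_point_offset is the distance from the TCP to the grasp point, in m); z points along the fingers, y is the direction in which the jaws open and shut (so a half turn about z gives the same grasp; the last joint's range is limited). The gripper opens to 87 mm and grips with 3 to 60 N. Pads are 19 mm wide; open, the fingers measure 117 mm over their backs; the gripper's body (75 mm by 190 mm) begins 51 mm behind the grasp point.
Start: joints at [-1.14, 0.332, -0.065, 1.46, 0.022, 1.35, -0.088], TCP at [0.274, 0.562, 0.223] pointing down, gripper open.
Joint ranges: [-2.6, 2.6], [-0.5, 2.12], [-1.47, 1.34], [0.16, 2.42], [-1.27, 4.41], [0.06, 2.06], [-2.6, 2.6]. Speed limits (rad/s): [2.22, 2.22, 2.79, 2.79, 3.14, 3.14, 3.14].

## Interface

Orientations are given as a unit quaternion [x, y, z, w].
In Python, from station import robot gives the robot as it stands.
- The arm moves only by the tool step_arm, never from a script. Its argument "series" is text: rows parted by semicolons, each of 7 numbers parted by spaces: the shift along the tool's x, y, z in m, then the turn, a rotation vector about the tool's x, y, z in degrees, then the finger opening in m, from 0 to 0.087. A call has 1 to 12 rows; each row shifts and turns the commanded pose from where the row before left it, along the tool's axes as they then stand; what a row does not reach is not made up. A row lasts 1/10 s, in which the tool goes at most 50 mm and 8.59 degrees, less where a joint would pass 70% of its speed; a pose out of reach is approached as far as the arm can. A call is refused whole if a number of a shift passes 0.05 or a number of a turn 8.59, either way. A call with a gripper value outside its range is refused whole. The fingers move at their own pace and stop on an object; the grip force is fixed at half the most. Time passes only in rows, so rows that do not move let the fingers close. It gives the time, the measured TCP pose, the force and the opening at its end, in the units of the state.
- robot.get_obs(): the state, without advancing time (a new reading comes with each control period).
- robot.grab_frame(name): name is "scene" or "top" or "wrist"; returns the picture (420x560x3 uint8, blue, green, red); there is no depth.
- robot.calibration(name): a dict with "K" (3x3 intrinsics, pixels), "dist_coeffs" ([k1, k2, p1, p2, k3] as OpenCV has them; the pictures are not rectified), "R" (3x3) and "t" (3): a world point X has camera coordinates R X + t; the wrist camera has in their place "mount" (4x4, takes a point from camera to tool coordinates, whose origin is the TCP and whose axes are the flange's). Camera axes: x right, y down, z forward; pixel columns grow to the right and rows downward; lengths in m; the calibration is good to about 2 mm. A picture is of the moment at which its call begins: read the wrist's pose just before it. calibration takes no time and is no camera call.
- robot.finish_job(): hands the job in, once; it reports no verdict.
Trained networks look in the newest picture that a camera, given by its name, has taken for a name from the list of things; names that differ only in an ending like _2 or _b are one class to them, and where a whole thing is asked for, a point or a joint stands for the part that bears it (a point fixed in the world has none). Each returns a list of dicts, best first, with "conf" (0 to 1); they miss things now and then, are a little off and sometimes report something else, mostly with a low value. They report only what shows in the picture. A call takes as long as a camera call.
- robot.silhouettes(camera, thing): "mask" (420x560 bool, what is visible of it).
- robot.mark_of(camera, thing): "location" ([x, y, z] in m, in world coordinates, good to about 4 mm: a listed point, or the origin of a listed thing).
The state is a dict: "time_s": time; "q": joint angles; "qvel": joint speeds; "joint_torque": joint torques, N m; "tcp_pos": TCP position; "eef_rot": TCP orientation; "wrist_force": force on the tool from outside, world axes, zero at the start; "torque": the same for the moment, N m; "opening": finger opening in m.
Only numpy, scipy, OpenCV 4.12 (cv2) and the standard library are available. Lean on these libraries where they do the work, as an engineer would, in place of code of your own. Each camera call takes 0.05 s, during which the arm holds its last target. There are 200 camera calls.

## Task

Check how deep the piston sits in the dosing cylinder: set the depth gauge flat across the cylinder's rim with its rod over the middle of the bore, then gently lower the rod by its knob until its tip rests firmly on the piston, without pushing so hard that the piston gives. Leave it touching there, lock the rod by pressing the gauge's clamp lever fully down, and leave the gauge standing on the cylinder. Do not disturb the bottle, the cup and the spare nozzle near by.

Things in the scene. Friction and masses are not known exactly. Their poses are not given: they have to be found in the camera images.
- gauge: loose bare-metal depth gauge, 0.52 kg. Origin: centre of the flat underside of its bridge bar (120 x 30 x 12 mm, x along the bar, z up). A hub (40 x 26 mm, top at z 26 mm) guides an upright 8 mm rod on the origin's z axis; a clamp lever on the hub's +x side stands up while open. Lifted by the rod's knob, the rod goes to its upper stop and carries the bar.
- gauge_rod: the gauge's sliding rod with a dark square knob on top (18 mm cube, sides along the gauge's x and y). Origin: knob's centre, 96 mm above the bar's underside with the rod fully up; the rod's tip is 93 mm below it. Slides down by up to 58 mm against about 3 N of friction, stays where left, does not turn. After a touch of 3 N or more it stays on the piston when let go; a grazing one may not.
- lever_tip (a point): free end of the clamp lever, a cross roll 9 mm thick and 14 mm wide, 34 mm from the hinge; hinge pin along the gauge's y, at x 14, z 26 mm of the gauge. Open, the tip is at about x 34, z 54 mm of the gauge; locked, at x 48, z 26 mm.
- clamp_lever (a joint): angle of the clamp lever in rad: 0 open (leaning 54 degrees up from level), 0.95 fully down and locked (level, against its stop). Pressed downward it takes about 4 to 8 N at the tip, up to 12 N halfway along; it stays where it is left, and past 0.7 rad it clamps the rod.
- dosing_cylinder: fixed upright steel cylinder, open at the top, on a 96 x 96 x 10 mm foot. Origin: centre of the foot's underside. Flat rim 75 mm above it: a flange of 92 mm outer, 48 mm bore diameter. A white flat piston stands 31 to 47 mm below the rim, each time elsewhere and not measured; it gives at about 14 N, and the rod must never press it with more than 12 N.
- cylinder_mouth (a point): centre of the bore in the plane of the rim, 75 mm above the foot's underside, z up
- bottle_near: bystander: kraft-brown oval bottle with white top, 26 x 52 x 97 mm, standing upright; origin at the centre of its underside
- beaker: bystander: small white cup, 58 mm wide, 61 mm tall; origin at the centre of its underside
- nozzle_spare: bystander: spare nozzle standing on its flange, 32 mm wide, 67 mm tall; origin at the centre of its underside

How it is judged:
By the outcome, as a careful person would: the job done as asked, in the order asked, and still so for the second after the job is handed in, with the robot touching nothing.
It also fails if it takes over 64 s, if anything falls off the work surface, if the arm or the gripper's body presses on something with over 40 N, if the wrist force passes 120 N, or if a joint passes its speed limit or range.

## Working session

There is one attempt and no reset: what is moved stays moved. The work goes in short steps, Python scripts to look and compute and a tool call to move; the robot and the scene stay as the last step left them, time stands still between calls to the robot, and variables do not carry over. Pictures are saved under pics/ and viewed, about 8 in all and at most 12, crops included, and the job is handed in when it is done.

Besides the shell and the picture viewer there is one more tool, called as a command line: name --argument value ..., lists and objects as JSON in quotes. step_arm: Moves the arm, as the interface text tells. Its arguments: {"type":"object","properties":{"series":{"type":"string"}},"required":["series"]}

```bash
ls; mkdir -p pics; cat > h.py <<'E'
from station import robot
import numpy as np, cv2
from scipy.spatial.transform import Rotation as Ro
np.set_printoptions(precision=4,suppress=True)
def snap(c,n):
    im=robot.grab_frame(c); cv2.imwrite(f'pics/{n}.png',im); return im
E
python3 - <<'E'
from h import *
o=robot.get_obs(); print(o)
a=snap('scene','s0');b=snap('top','t0')
for c in ('scene','top'):
    k=robot.calibration(c); print(c,np.array(k['K']),k['dist_coeffs'],'campos',-np.array(k['R']).T@k['t'])
    for n in ['gauge','gauge_rod','lever_tip','dosing_cylinder','cylinder_mouth','bottle_near','beaker','nozzle_spare']:
        print(n,[(np.array(d['location']),round(d['conf'],2)) for d in robot.mark_of(c,n)[:2]])
print(robot.grip_point_offset,robot.get_obs()['time_s'])
E
```

```text
pics
{'time_s': 0.0, 'q': array([-1.1396,  0.3329, -0.0647,  1.4609,  0.0216,  1.3499, -0.0885]), 'qvel': array([-0.0005,  0.0008, -0.0002, -0.0018, -0.0002,  0.0002,  0.0004]), 'joint_torque': array([ -0.0008, -62.3262,   0.0244, -38.99  ,  -0.0613,   0.0398,
         0.0001]), 'tcp_pos': array([0.2738, 0.5614, 0.2218]), 'eef_rot': array([ 0.225 ,  0.9744, -0.0007, -0.0001]), 'wrist_force': array([ 0.0576, -0.7472,  0.1902]), 'torque': array([ 0.0023, -0.0106, -0.0594]), 'opening': 0.08668752716801378}
scene [[424.4427   0.     285.1529]
 [  0.     424.4427 209.2932]
 [  0.       0.       1.    ]] [-0.0105  0.      0.      0.      0.    ] campos [ 0.0388 -0.9167  0.4743]
gauge [(array([ 0.4612, -0.4242, -0.0028]), 0.74)]
gauge_rod [(array([ 0.6404, -0.15  , -0.0006]), 0.74), (array([ 0.4695, -0.4285,  0.0919]), 0.61)]
lever_tip [(array([ 0.4982, -0.4312,  0.0579]), 0.6)]
dosing_cylinder [(array([ 0.4612, -0.1088, -0.0045]), 0.56)]
cylinder_mouth []
bottle_near [(array([ 0.3666, -0.3701,  0.0009]), 0.61)]
beaker [(array([ 0.3437, -0.515 ,  0.0027]), 0.58)]
nozzle_spare [(array([ 0.6389, -0.1476, -0.0032]), 0.46)]
top [[457.8202   0.     274.6564]
 [  0.     457.8202 210.1847]
 [  0.       0.       1.    ]] [0.0441 0.     0.     0.     0.    ] campos [ 0.2958 -0.2984  1.0571]
gauge [(array([ 0.4618, -0.4267,  0.0019]), 0.67)]
gauge_rod [(array([ 0.4603, -0.4264,  0.0901]), 0.45)]
lever_tip []
dosing_cylinder [(array([ 0.4602, -0.116 ,  0.0015]), 0.63)]
cylinder_mouth [(array([ 0.4628, -0.1151,  0.0781]), 0.74)]
bottle_near [(array([ 0.3577, -0.3745, -0.0015]), 0.61)]
beaker [(array([ 0.3417, -0.5065,  0.0032]), 0.79)]
nozzle_spare [(array([ 0.6468, -0.1457, -0.0015]), 0.62)]
0.0187 0.9
```

```bash
python3 - <<'E'
import cv2,numpy as np
a=cv2.imread('pics/s0.png');b=cv2.imread('pics/t0.png')
cv2.imwrite('pics/st0.png',np.vstack([cv2.resize(a[120:400],(560,280)),b[:,:]])[:700])
cv2.imwrite('pics/t0z.png',cv2.resize(b[100:340,140:460],(800,600),interpolation=cv2.INTER_CUBIC))
E
```

```text
(no output)
```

View pics/t0.png

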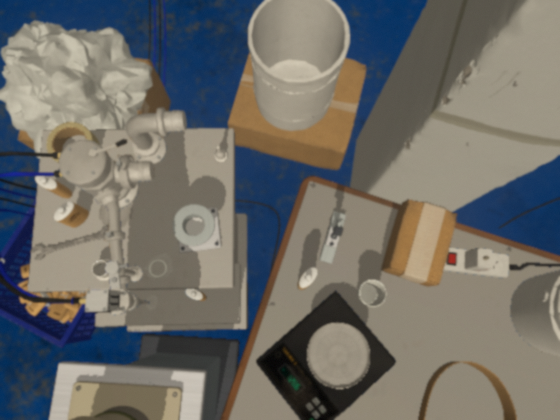

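View pics/s0.png

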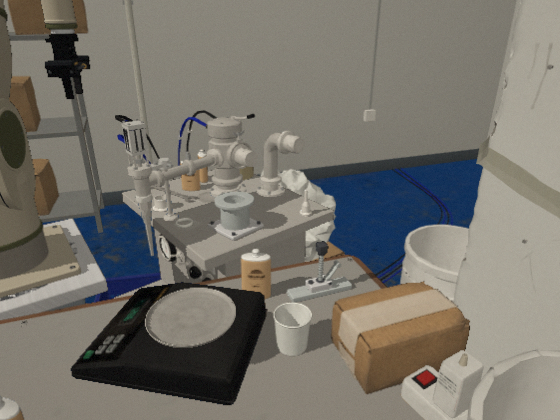

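The top view shows the gauge at about (335,235) with its bar running to (328,262), bottle at (308,277), cup (372,292), cylinder (196,227) and nozzle (221,150). The scene view agrees: lever on the right of the rod at (322,270). I still need to check what clutter stands on the way.

```bash
cat >> h.py <<'E'
def proj(c,P):
    k=robot.calibration(c)
    return cv2.projectPoints(np.array(P,float).reshape(-1,3),cv2.Rodrigues(np.array(k['R']))[0],np.array(k['t'],float),np.array(k['K']),np.array(k['dist_coeffs']))[0].reshape(-1,2)
E
python3 - <<'E'
from h import *
for c,f in (('top','t0'),('scene','s0')):
    im=cv2.imread(f'pics/{f}.png'); im=cv2.resize(im,None,fx=1.42,fy=1.42,interpolation=cv2.INTER_CUBIC)
    for x in np.arange(0,0.81,.2):
        for y in np.arange(-.6,.81,.2):
            p0,p1=proj(c,[[x,y,0],[x,y,.1]])*1.42
            if abs(p0).max()>2000: continue
            p0=tuple(int(v) for v in p0);p1=tuple(int(v) for v in p1)
            cv2.line(im,p0,p1,(0,0,255),1);cv2.putText(im,f'{x:.1f},{y:.1f}',p0,0,.35,(0,255,0),1)
    tc=proj(c,[robot.get_obs()['tcp_pos']])[0];print(c,tc)
    cv2.imwrite(f'pics/{f}g.png',im)
E
```

```text
top [-230.9383  289.2022]
scene [74.2732 94.8816]
```

View pics/t0g.png

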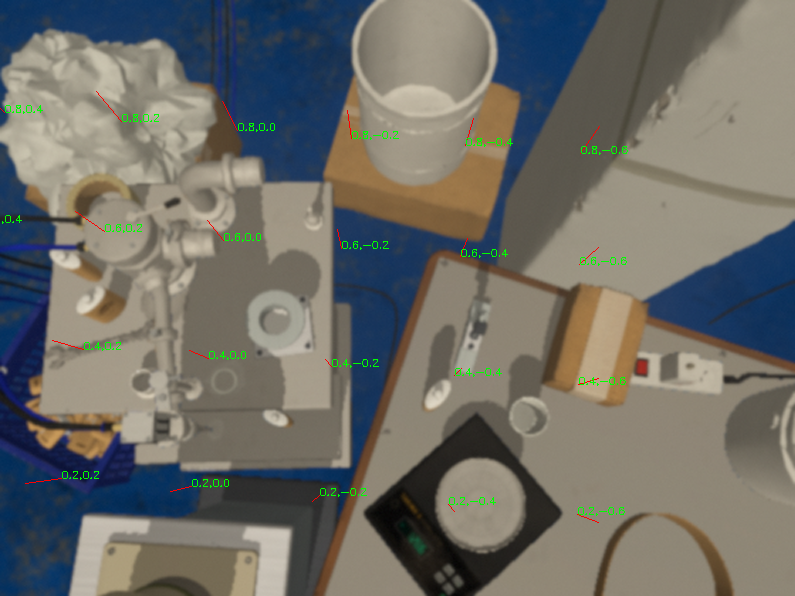

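```bash
python3 - <<'E'
from h import *
for x,y in ((.57,.13),(.4,.1),(.3,.15),(.6,.02),(.4,.2),(.6,.3)):
    print(x,y,proj('scene',[[x,y,z] for z in (0,.2,.3,.4)]).round().tolist())
m=robot.calibration('wrist');print(np.array(m['mount']),m['K'],m['dist_coeffs'])
E
```

```text
0.57 0.13 [[227.0, 185.0], [224.0, 117.0], [222.0, 80.0], [220.0, 39.0]]
0.4 0.1 [[177.0, 201.0], [169.0, 128.0], [164.0, 87.0], [159.0, 42.0]]
0.3 0.15 [[134.0, 203.0], [122.0, 129.0], [115.0, 88.0], [108.0, 42.0]]
0.6 0.02 [[256.0, 195.0], [254.0, 124.0], [253.0, 84.0], [252.0, 41.0]]
0.4 0.2 [[163.0, 189.0], [155.0, 120.0], [150.0, 81.0], [145.0, 40.0]]
0.6 0.3 [[211.0, 166.0], [207.0, 105.0], [205.0, 71.0], [202.0, 35.0]]
[[-0.001  -0.9609 -0.277   0.0763]
 [ 1.     -0.0008 -0.0009  0.0001]
 [ 0.0006 -0.277   0.9609 -0.1624]
 [ 0.      0.      0.      1.    ]] [[319.794    0.     277.3863]
 [  0.     319.794  207.7359]
 [  0.       0.       1.    ]] [-0.054  0.     0.     0.     0.   ]
```

step_arm --series "0 0 -0.045 0 0 0 0.087;0 0 -0.045 0 0 0 0.087;0 0 -0.045 0 0 0 0.087;0 0 -0.045 0 0 0 0.087;-0.039 -0.0226 0 0 0 0 0.087;-0.039 -0.0226 0 0 0 0 0.087;-0.039 -0.0226 0 0 0 0 0.087;-0.039 -0.0226 0 0 0 0 0.087;-0.039 -0.0226 0 0 0 0 0.087;-0.039 -0.0226 0 0 0 0 0.087;-0.039 -0.0226 0 0 0 0 0.087"

```text
time_s: 2.0
tcp_pos: [0.4507, 0.2982, 0.4028]
eef_rot: [0.225, 0.974, 0.0, 0.0]
wrist_force: [0.8, 0.6, -0.8]
opening: 0.0869
```

step_arm --series "-0.025 -0.035 0 0 0 0 0.087;-0.025 -0.035 0 0 0 0 0.087;-0.025 -0.035 0 0 0 0 0.087;-0.025 -0.035 0 0 0 0 0.087;-0.025 -0.035 0 0 0 0 0.087;-0.025 -0.035 0 0 0 0 0.087;-0.025 -0.035 0 0 0 0 0.087;0 0 0 0 0 0 0.087"

```text
time_s: 2.8
tcp_pos: [0.5001, -0.0036, 0.4031]
eef_rot: [0.229, 0.973, -0.0, 0.001]
wrist_force: [0.4, 0.7, 0.2]
opening: 0.0869
```

step_arm --series "-0.0164 -0.0435 0 0 0 0 0.087;-0.0164 -0.0435 0 0 0 0 0.087;-0.0164 -0.0435 0 0 0 0 0.087;-0.0164 -0.0435 0 0 0 0 0.087;-0.0164 -0.0435 0 0 0 0 0.087;-0.0164 -0.0435 0 0 0 0 0.087;-0.0164 -0.0435 0 0 0 0 0.087;-0.0164 -0.0435 0 0 0 0 0.087;-0.0164 -0.0435 0 0 0 0 0.087;0 0 -0.0 0 0 -5 0.087;0 0 0.04 0 0 -5 0.087;0 0 0.04 0 0 0 0.087"

```text
time_s: 4.0
tcp_pos: [0.4612, -0.4143, 0.3219]
eef_rot: [0.138, 0.99, -0.001, 0.001]
wrist_force: [-0.3, -0.1, -0.1]
opening: 0.0869
```

```bash
cat >> h.py <<'E'
def cam(c,o=None):
    k=robot.calibration(c);K=np.array(k['K']);D=np.array(k['dist_coeffs'])
    if c!='wrist': return K,D,np.array(k['R']),np.array(k['t'])
    M=np.array(k['mount']);Rt=Ro.from_quat(o['eef_rot']).as_matrix()
    Rc=Rt@M[:3,:3];tc=Rt@M[:3,3]+o['tcp_pos']
    return K,D,Rc.T,-Rc.T@tc
def pj(C,P):
    K,D,R,t=C
    return cv2.projectPoints(np.array(P,float).reshape(-1,3),cv2.Rodrigues(R)[0],t,K,D)[0].reshape(-1,2)
E
python3 - <<'E'
from h import *
o=robot.get_obs();print(o['tcp_pos'],o['eef_rot'])
im=snap('wrist','w1')
for n in ['gauge','gauge_rod','lever_tip','bottle_near','beaker']:
    print(n,[(np.array(d['location']),round(d['conf'],2)) for d in robot.mark_of('wrist',n)[:2]])
C=cam('wrist',o)
m=robot.silhouettes('wrist','gauge');print(len(m),[ (d['conf'],d['mask'].sum()) for d in m])
if m: np.save('gm.npy',m[0]['mask'])
# hypothesised gauge overlay
g=np.array([.4615,-.4255,0]);yaw=np.radians(-16);R=Ro.from_euler('z',yaw).as_matrix()
im2=im.copy()
for z in (0,.012):
    q=pj(C,[R@np.array([a,b,z])+g for a,b in((-.06,-.015),(.06,-.015),(.06,.015),(-.06,.015))]);cv2.polylines(im2,[q.astype(int)],True,(0,0,255),1)
q=pj(C,[R@np.array([a*.009,b*.009,.105])+g for a,b in((-1,-1),(1,-1),(1,1),(-1,1))]);cv2.polylines(im2,[q.astype(int)],True,(0,255,0),1)
q=pj(C,[R@np.array([.034,b,.054])+g for b in(-.007,.007)]);cv2.polylines(im2,[q.astype(int)],True,(255,0,0),1)
cv2.imwrite('pics/w1o.png',cv2.resize(im2,(784,588),interpolation=cv2.INTER_CUBIC))
E
```

```text
[ 0.4612 -0.4143  0.3219] [ 0.138   0.9904 -0.0006  0.0008]
gauge [(array([ 0.4619, -0.4233, -0.0032]), 0.6)]
gauge_rod [(array([ 0.4671, -0.4258,  0.0971]), 0.73)]
lever_tip [(array([ 0.4973, -0.432 ,  0.055 ]), 0.53)]
bottle_near [(array([ 0.3611, -0.3669, -0.001 ]), 0.67)]
beaker [(array([ 0.3415, -0.5077,  0.0016]), 0.61)]
3 [(0.93, np.int64(1598)), (0.74, np.int64(112)), (0.59, np.int64(6398))]
```

View pics/w1o.png

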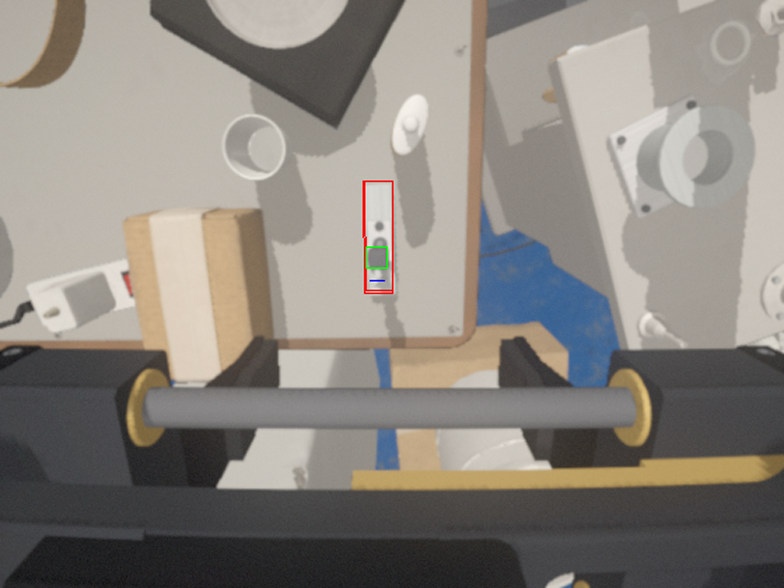

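Overlay of the hypothesised gauge (yaw −16°) falls on the bar, knob at (376,258) and lever; the tool is already aligned with it. I'm descending to grasp the knob.

step_arm --series "-0.0034 -0.0107 0 0 0 0 0.087;0 0 0.04 0 0 0 0.087;0 0 0.04 0 0 0 0.087;0 0 0.04 0 0 0 0.087;0 0 0.04 0 0 0 0.087;0 0 0.035 0 0 0 0.087;0 0 0.025 0 0 0 0.087;0 0 0.012 0 0 0 0.087;0 0 0.009 0 0 0 0.087;0 0 0 0 0 0 0.087"

```text
time_s: 5.35
tcp_pos: [0.4613, -0.4253, 0.0815]
eef_rot: [0.139, 0.99, -0.0, -0.0]
wrist_force: [-1.1, 0.0, 0.4]
opening: 0.0867
```

```bash
python3 - <<'E'
from h import *
o=robot.get_obs();print(o['tcp_pos'],o['eef_rot'],o['wrist_force'])
im=snap('scene','s2');cv2.imwrite('pics/s2c.png',cv2.resize(im[190:320,220:400],(720,520),interpolation=cv2.INTER_CUBIC))
E
```

```text
[ 0.4613 -0.4253  0.0815] [ 0.1393  0.9903 -0.     -0.0001] [-1.1483  0.0277  0.4382]
```

View pics/s2c.png

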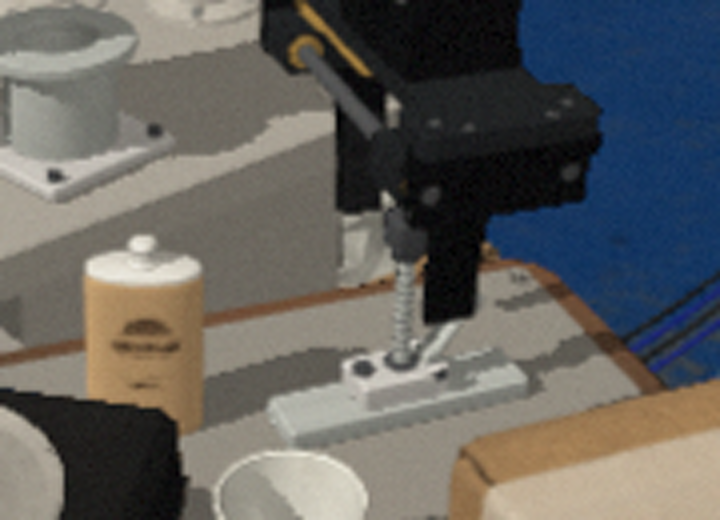

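The knob at (405,240) sits between the open fingers (near one at (450,280)). Closing.

step_arm --series "0 0 0 0 0 0 0.01;0 0 0 0 0 0 0.01;0 0 0 0 0 0 0.01;0 0 0 0 0 0 0.01;0 0 0 0 0 0 0.01;0 0 0 0 0 0 0.01;0 0 0 0 0 0 0.01;0 0 0 0 0 0 0.01"

```text
time_s: 6.2
tcp_pos: [0.4612, -0.4248, 0.0815]
eef_rot: [0.139, 0.99, 0.0, 0.0]
wrist_force: [0.8, 0.7, -0.2]
opening: 0.0307
```

step_arm --series "0 0 -0.005 0 0 0 0.01;0 0 -0.01 0 0 0 0.01;0 0 -0.02 0 0 0 0.01;0 0 -0.03 0 0 0 0.01;0 0 -0.035 0 0 0 0.01;0 0 -0.035 0 0 0 0.01;0 0 -0.035 0 0 0 0.01;0 0 -0.02 0 0 0 0.01;0 0 -0.01 0 0 0 0.01;0 0 0 0 0 0 0.01"

```text
time_s: 7.2
tcp_pos: [0.4613, -0.425, 0.2823]
eef_rot: [0.139, 0.99, -0.0, 0.001]
wrist_force: [1.3, 0.3, -5.3]
opening: 0.0179
```

```bash
python3 - <<'E'
from h import *
o=robot.get_obs();T=o['tcp_pos'];print(T,o['wrist_force'],o['torque'])
im=snap('scene','s3')
print([(n,np.array(d['location']),d['conf']) for n in('gauge','gauge_rod','lever_tip') for d in robot.mark_of('scene',n)[:2]])
C=cam('scene')
print(pj(C,[T,T+[0,0,.015],T+[0,0,-.081]]))
c=pj(C,[T+[0,0,-.03]])[0].astype(int);x0,y0=c[0]-60,c[1]-60
cr=cv2.resize(im[y0:y0+110,x0:x0+140],None,fx=5,fy=5,interpolation=cv2.INTER_CUBIC)
p=(pj(C,[T])[0]-[x0,y0])*5;cv2.drawMarker(cr,tuple(int(v) for v in p),(0,0,255),0,10)
cv2.imwrite('pics/s3c.png',cr)
E
```

```text
[ 0.4613 -0.425   0.2823] [ 1.3141  0.3394 -5.2574] [ 0.0249 -0.0855 -0.0001]
[('gauge', array([ 0.4651, -0.4257,  0.1887]), 0.59), ('gauge_rod', array([ 0.4658, -0.4282,  0.2853]), 0.71), ('lever_tip', array([ 0.4995, -0.435 ,  0.2481]), 0.69)]
[[324.6925 143.1908]
 [325.1676 133.8274]
 [322.271  190.7971]]
```

View pics/s3c.png

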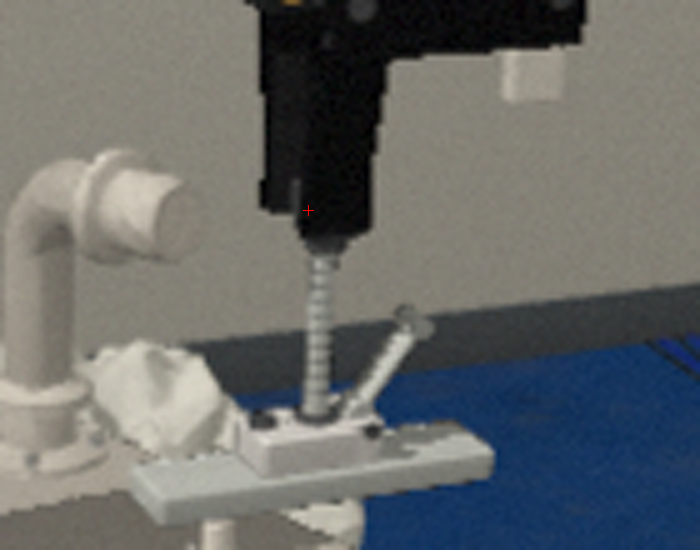

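The knob is held by its upper part (bottom just shows below the fingertips at (325,240)), bar level, which suits the later lowering. Next, the precise bore position from the saved images.

```bash
python3 - <<'E'
from h import *
ow=dict(tcp_pos=np.array([0.4612,-0.4143,0.3219]),eef_rot=[0.138,0.9904,-0.0006,0.0008])
a=np.linspace(0,2*np.pi,120,endpoint=False);c=np.stack([np.cos(a),np.sin(a),0*a],1)
def grad(f):
    g=cv2.GaussianBlur(cv2.cvtColor(cv2.imread(f),cv2.COLOR_BGR2GRAY).astype(np.float32),(0,0),0.8)
    return g
tot=0
for cn,f,C in (('top','pics/t0.png',cam('top')),('wrist','pics/w1.png',cam('wrist',ow)),('scene','pics/s0.png',cam('scene'))):
    g=grad(f);S=np.zeros((2,31,31))
    xs=.4615+np.arange(-15,16)*.001;ys=-.1145+np.arange(-15,16)*.001
    for i,x in enumerate(xs):
        for j,y in enumerate(ys):
            for k,r in enumerate((.024,.046)):
                v=[]
                for s in(-.0015,.0015):
                    p=pj(C,c*(r+s)+[x,y,.075]).astype(np.float32)
                    v.append(cv2.remap(g,p[:,0:1],p[:,1:2],cv2.INTER_LINEAR)[:,0])
                S[k,i,j]=np.abs(v[1]-v[0]).mean()
    for k in(0,1):
        i,j=np.unravel_index(S[k].argmax(),(31,31));print(cn,'bore' if k==0 else 'flange',xs[i],ys[j],S[k].max(),np.median(S[k]))
    q=S.sum(0)/S.sum(0).max();tot=tot+q
    i,j=np.unravel_index(q.argmax(),(31,31));print(cn,'both',xs[i],ys[j])
i,j=np.unravel_index(tot.argmax(),(31,31));print('all',xs[i],ys[j])
E
```

```text
top bore 0.4595 -0.1135 14.966473579406738 4.862371921539307
top flange 0.4585 -0.1155 15.107112884521484 5.130634784698486
top both 0.4595 -0.1145
wrist bore 0.4595 -0.1145 15.408758163452148 2.9890167713165283
wrist flange 0.4585 -0.1145 17.091907501220703 3.769113779067993
wrist both 0.4595 -0.1145
scene bore 0.4565 -0.12050000000000001 10.778186798095703 3.7111551761627197
scene flange 0.4555 -0.12150000000000001 12.719670295715332 4.800412178039551
scene both 0.4565 -0.12050000000000001
all 0.4595 -0.1145
```

step_arm --series "0.0043 0.0149 0 0 0 0 0.01;0.0087 0.0298 0 0 0 0 0.01;0.0087 0.0298 0 0 0 0 0.01;0.0087 0.0298 0 0 0 0 0.01;0.0087 0.0298 0 0 0 0 0.01;0.0087 0.0298 0 0 0 0 0.01;0.0087 0.0298 0 0 0 0 0.01;0.0087 0.0298 0 0 0 0 0.01;0.0087 0.0298 0 0 0 0 0.01;0.0087 0.0298 0 0 0 0 0.01;0.0043 0.0149 0 0 0 0 0.01;0 0 0 0 0 0 0.01"

```text
time_s: 8.6
tcp_pos: [0.4595, -0.1117, 0.2806]
eef_rot: [0.137, 0.991, 0.0, -0.001]
wrist_force: [-0.2, -1.1, -6.1]
opening: 0.0174
```

step_arm --series "0 0 0.015 0 0 0 0.01;0 0 0.025 0 0 0 0.01;0 0 0.025 0 0 0 0.01;0 0 0.015 0 0 0 0.01;0 0 0.007 0 0 0 0.01;0 0 0 0 0 0 0.01"

```text
time_s: 9.2
tcp_pos: [0.4591, -0.1149, 0.1936]
eef_rot: [0.14, 0.99, -0.0, -0.001]
wrist_force: [-0.3, -0.3, -4.9]
opening: 0.0173
```

```bash
python3 - <<'E'
from h import *
o=robot.get_obs();T=o['tcp_pos'];print(T,o['eef_rot'],o['wrist_force'])
a=np.linspace(0,2*np.pi,60);c=np.stack([np.cos(a),np.sin(a),0*a],1)
R=Ro.from_euler('z',-16,degrees=True).as_matrix()
out=[]
for cn in('wrist','top'):
    im=snap(cn,cn+'4')
    for n in('gauge','gauge_rod','lever_tip','cylinder_mouth','dosing_cylinder'): print(cn,n,[(np.array(d['location']),round(d['conf'],2)) for d in robot.mark_of(cn,n)[:1]])
    C=cam(cn,o);f=1 if cn=='wrist' else 3
    if cn=='top': p=pj(C,[T])[0].astype(int);x0,y0=p[0]-80,p[1]-50;im=im[y0:y0+140,x0:x0+180]
    else: x0=y0=0
    im=cv2.resize(im,None,fx=f,fy=f,interpolation=cv2.INTER_CUBIC)
    P=lambda X:((pj(C,X)-[x0,y0])*f).astype(int)
    for r in(.024,.046): cv2.polylines(im,[P(c*r+[.4595,-.1145,.075])],True,(0,0,255),1)
    b=np.array([T[0],T[1],T[2]-.093])
    for z in(0,.012): cv2.polylines(im,[P([R@np.array([u,v,z])+b for u,v in((-.06,-.015),(.06,-.015),(.06,.015),(-.06,.015))])],True,(0,255,0),1)
    out.append(cv2.copyMakeBorder(im,0,max(0,420-im.shape[0]),0,0,0)[:420])
cv2.imwrite('pics/m4.png',cv2.resize(np.hstack(out),None,fx=.72,fy=.72,interpolation=cv2.INTER_AREA))
E
```

```text
[ 0.4591 -0.1149  0.1936] [ 0.1396  0.9902 -0.0003 -0.001 ] [-0.3227 -0.3351 -4.9111]
wrist gauge [(array([ 0.4637, -0.1144,  0.0998]), 0.61)]
wrist gauge_rod [(array([ 0.4591, -0.119 ,  0.2005]), 0.62)]
wrist lever_tip []
wrist cylinder_mouth []
wrist dosing_cylinder []
top gauge [(array([ 0.4638, -0.1167,  0.1028]), 0.47)]
top gauge_rod []
top lever_tip []
top cylinder_mouth [(array([ 0.4633, -0.1116,  0.0768]), 0.71)]
top dosing_cylinder [(array([ 0.4592, -0.1142, -0.0014]), 0.7)]
```

View pics/m4.png

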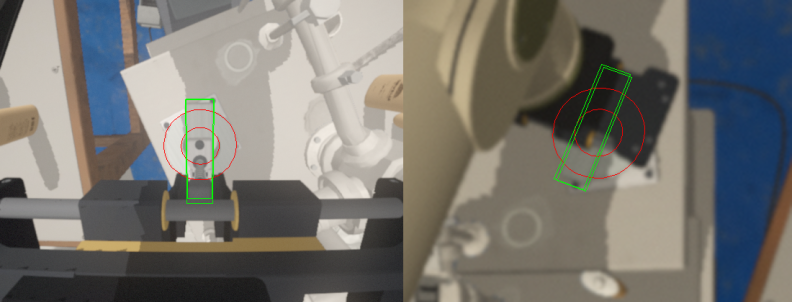

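```bash
python3 - <<'E'
from h import *
o=dict(tcp_pos=np.array([0.4591,-0.1149,0.1936]),eef_rot=[0.1396,0.9902,-0.0003,-0.001]);T=o['tcp_pos']
C=cam('wrist',o);im=cv2.imread('pics/wrist4.png');R=Ro.from_euler('z',-16,degrees=True).as_matrix()
g=cv2.GaussianBlur(cv2.cvtColor(im,cv2.COLOR_BGR2GRAY).astype(np.float32),(0,0),.7)
a=np.linspace(0,2*np.pi,60);c=np.stack([np.cos(a),np.sin(a),0*a],1)
f=6;x0,y0=215,125;cr=cv2.resize(im[y0:y0+95,x0:x0+130],None,fx=f,fy=f,interpolation=cv2.INTER_CUBIC)
P=lambda X:((pj(C,X)-[x0,y0]+.5)*f).astype(int)
for r in(.024,.046): cv2.polylines(cr,[P(c*r+[.4595,-.1145,.075])],True,(0,0,255),1)
b=np.array([T[0],T[1],T[2]-.0935])
for z in(0,.012): cv2.polylines(cr,[P([R@np.array([u,v,z])+b for u,v in((-.06,-.015),(.06,-.015),(.06,.015),(-.06,.015))])],True,(0,255,0),1)
cv2.polylines(cr,[P([R@np.array([u,v,.026])+b for u,v in((-.02,-.013),(.02,-.013),(.02,.013),(-.02,.013))])],True,(255,0,0),1)
cv2.imwrite('pics/w4c.png',cr)
E
```

```text
(no output)
```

View pics/w4c.png

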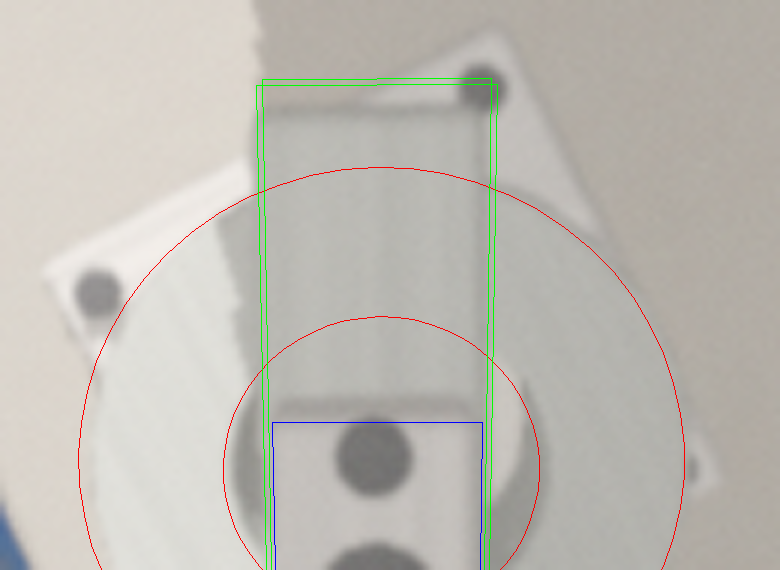

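```bash
cat > fit.py <<'E'
from h import *
import itertools
Rg=Ro.from_euler('z',-16,degrees=True).as_matrix()
def load(f): return cv2.GaussianBlur(cv2.cvtColor(cv2.imread(f),cv2.COLOR_BGR2GRAY).astype(np.float32),(0,0),.7)
def edge(g,p,n=40):
    # mean |normal derivative| along segments in image
    s=0
    for a,b in p:
        t=np.linspace(.05,.95,n)[:,None];q=a+(b-a)*t;d=(b-a)/np.linalg.norm(b-a);nn=np.array([-d[1],d[0]])
        v=[cv2.remap(g,(q+k*nn).astype(np.float32)[:,None,0:1].reshape(-1,1),(q+k*nn).astype(np.float32)[:,1:2],cv2.INTER_LINEAR).ravel() for k in(-1,1)]
        s+=abs((v[1]-v[0]).mean())
    return s/len(p)
def model(segs,C,base,pitch): 
    R=Rg@Ro.from_euler('y',pitch).as_matrix()
    S=np.array(segs,float).reshape(-1,3)@R.T+base
    return pj(C,S).reshape(-1,2,2)
E
python3 - <<'E'
from fit import *
Ct=cam('scene')
h,b=.012,.015
# scene: top edges near(-y) & far, ends, bottom near edge
segs=[((-.06,-b,h),(.06,-b,h)),((-.06,-b,0),(.06,-b,0)),((-.06,-b,h),(-.06,b,h)),((.06,-b,0),(.06,-b,h)),((.06,-b,h),(.06,b,h)),((-.06,-b,0),(-.06,b,0))]
im=snap('scene','s5');o=robot.get_obs();print(o['tcp_pos'])
for f,T in(('pics/s3.png',np.array([.4613,-.4250,.2823])),('pics/s5.png',o['tcp_pos'])):
    g=load(f);best=[]
    for u,v,z,p in itertools.product(np.arange(-8,9)*.001,(-.006,-.003,0,.003),np.arange(-12,9)*.001,(-.06,-.03,0,.03,.06)):
        base=T+Rg@[u,v,0]+[0,0,-.0935+z]
        best.append((edge(g,model(segs,Ct,base,p),25),u,v,z,p))
    best.sort(reverse=True);print(f);[print(np.array(x)) for x in best[:5]]
g=load('pics/wrist4.png');o['tcp_pos']
C=cam('wrist',o);T=o['tcp_pos']
segs=[((-.06,-b,h),(-.06,b,h)),((-.06,-b,h),(-.022,-b,h)),((-.06,b,h),(-.022,b,h))]
for name,sg in(('bar',segs),):
    best=[]
    for u,v,z in itertools.product(np.arange(-8,9)*.001,np.arange(-4,5)*.001,np.arange(-16,9,2)*.001):
        best.append((edge(g,model(sg,C,T+Rg@[u,v,0]+[0,0,-.0935+z],0),25),u,v,z))
    best.sort(reverse=True);[print(name,np.array(x)) for x in best[:6]]
E
```

```text
[ 0.4599 -0.1144  0.1946]
pics/s3.png
[32.541  0.005  0.003  0.     0.03 ]
[32.3462  0.004   0.      0.001   0.03  ]
[32.3082  0.002  -0.003   0.003   0.03  ]
[32.2788  0.003  -0.003  -0.003  -0.06  ]
[31.968  0.001 -0.006 -0.001 -0.06 ]
pics/s5.png
[21.6555  0.004  -0.006   0.003   0.    ]
[21.6365  0.006   0.003  -0.001   0.    ]
[21.5557  0.004  -0.003   0.002   0.    ]
[21.5302  0.005   0.      0.      0.    ]
[21.5195  0.005   0.      0.001   0.    ]
bar [12.3668  0.004  -0.001   0.008 ]
bar [12.1121  0.004  -0.001   0.006 ]
bar [11.7975  0.004  -0.001   0.004 ]
bar [11.2551  0.004  -0.001   0.002 ]
bar [11.1085  0.002  -0.001   0.008 ]
bar [11.0444  0.002  -0.001   0.006 ]
```

All three views agree: the gauge sits about 4 mm along its own +x from the TCP. I'm correcting that while lowering.

step_arm --series "0.0043 0.0015 0 0 0 0 0.01;0 0 0.006 0 0 0 0.01;0 0 0.006 0 0 0 0.01;0 0 0.005 0 0 0 0.01;0 0 0 0 0 0 0.01;0 0 0 0 0 0 0.01"

```text
time_s: 10.45
tcp_pos: [0.4561, -0.1118, 0.1774]
eef_rot: [0.139, 0.99, -0.0, -0.0]
wrist_force: [0.1, 1.0, -5.2]
opening: 0.0176
```

```bash
python3 - <<'E'
from fit import *
o=robot.get_obs();T=o['tcp_pos'];print(T,o['wrist_force'])
im=snap('wrist','w6');C=cam('wrist',o)
f=6;x0,y0=215,125;cr=cv2.resize(im[y0:y0+95,x0:x0+130],None,fx=f,fy=f,interpolation=cv2.INTER_CUBIC)
P=lambda X:((pj(C,X)-[x0,y0]+.5)*f).astype(int)
a=np.linspace(0,2*np.pi,90);c=np.stack([np.cos(a),np.sin(a),0*a],1)
for r in(.024,.046): cv2.polylines(cr,[P(c*r+[.4595,-.1145,.075])],True,(0,0,255),1)
b=np.array([.4595,-.1145,T[2]-.0935])
cv2.polylines(cr,[P([Rg@np.array([u,v,.012])+b for u,v in((-.06,-.015),(.06,-.015),(.06,.015),(-.06,.015))])],True,(0,255,0),1)
cv2.imwrite('pics/w6c.png',cr)
E
```

```text
[ 0.4561 -0.1118  0.1774] [ 0.0516  0.9536 -5.1573]
```

View pics/w6c.png

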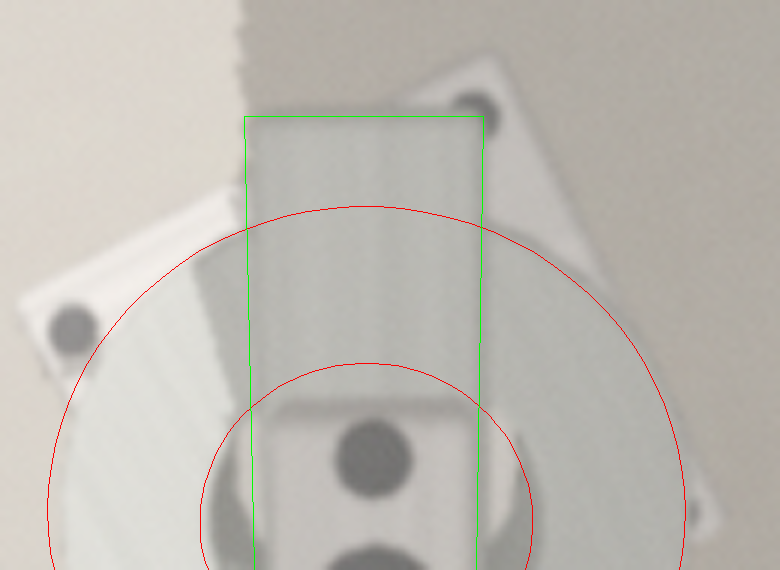

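Bar end and sides now coincide with the outline centred on the bore; the bore lies under 1 mm to the right. I'm lowering slowly onto the rim.

step_arm --series "0 0.0007 0.002 0 0 0 0.01;0 0 0.002 0 0 0 0.01;0 0 0.0015 0 0 0 0.01;0 0 0.001 0 0 0 0.01;0 0 0.001 0 0 0 0.01"

```text
time_s: 11.0
tcp_pos: [0.4563, -0.1111, 0.1699]
eef_rot: [0.139, 0.99, 0.0, -0.0]
wrist_force: [-0.6, 0.6, -5.1]
opening: 0.0176
```

step_arm --series "0 0 0.001 0 0 0 0.01;0 0 0.001 0 0 0 0.01;0 0 0.001 0 0 0 0.01;0 0 0.001 0 0 0 0.01;0 0 0 0 0 0 0.01"

```text
time_s: 11.5
tcp_pos: [0.4565, -0.1112, 0.1663]
eef_rot: [0.139, 0.99, 0.0, 0.0]
wrist_force: [-2.1, -0.0, 1.3]
opening: 0.0177
```

step_arm --series "0 0 0.002 0 0 0 0.01;0 0 0.002 0 0 0 0.01;0 0 0.002 0 0 0 0.01;0 0 0.002 0 0 0 0.01"

```text
time_s: 11.9
tcp_pos: [0.4565, -0.1112, 0.1579]
eef_rot: [0.139, 0.99, 0.0, 0.0]
wrist_force: [-1.5, -0.7, 2.2]
opening: 0.0177
```

step_arm --series "0 0 0.003 0 0 0 0.01;0 0 0.003 0 0 0 0.01;0 0 0.003 0 0 0 0.01;0 0 0.003 0 0 0 0.01;0 0 0.003 0 0 0 0.01;0 0 0.002 0 0 0 0.01;0 0 0.001 0 0 0 0.01;0 0 0.0005 0 0 0 0.01"

```text
time_s: 12.7
tcp_pos: [0.4565, -0.1112, 0.1395]
eef_rot: [0.139, 0.99, 0.0, 0.0]
wrist_force: [0.3, -1.6, 1.5]
opening: 0.018
```

step_arm --series "0 0 -0.0002 0 0 0 0.01"

```text
time_s: 12.8
tcp_pos: [0.4563, -0.1111, 0.1395]
eef_rot: [0.139, 0.99, 0.0, -0.0]
wrist_force: [1.5, -0.5, -3.5]
opening: 0.0174
```

step_arm --series "0 0 -0.0002 0 0 0 0.01"

```text
time_s: 12.9
tcp_pos: [0.456, -0.1109, 0.1395]
eef_rot: [0.139, 0.99, 0.0, -0.0]
wrist_force: [0.4, 0.4, -4.1]
opening: 0.018
```

```bash
python3 - <<'E'
from fit import *
ow=dict(tcp_pos=np.array([0.4612,-0.4143,0.3219]),eef_rot=[0.138,0.9904,-0.0006,0.0008])
a=np.linspace(0,2*np.pi,180,endpoint=False);c=np.stack([np.cos(a),np.sin(a),0*a],1)
out=[]
for f,C,x,y in(('w1',cam('wrist',ow),.4595,-.1145),('t0',cam('top'),.4595,-.1145)):
    g=load(f'pics/{f}.png');cc=-C[2].T@C[3]
    S=[]
    for d in np.arange(.025,.0555,.001):
        w=c*.024+[x,y,.075-d]
        # visible: ray crossing rim plane within the bore
        t=(.075-cc[2])/(w[:,2]-cc[2]);r=cc+(w-cc)*t[:,None]
        vis=np.hypot(r[:,0]-x,r[:,1]-y)<.0225
        v=[]
        for s in(-.0015,.0015):
            p=pj(C,(c*(.024+s)+[x,y,.075-d])[vis]).astype(np.float32);v.append(cv2.remap(g,p[:,0:1],p[:,1:2],cv2.INTER_LINEAR)[:,0])
        S.append((d*1e3,(v[1]-v[0]).mean(),vis.sum()))
    print(f);print(np.array(S).round(1).tolist())
    im=cv2.imread(f'pics/{f}.png');q=pj(C,[[x,y,.06]])[0].astype(int);x0,y0=q-[30,30]
    out.append(cv2.resize(im[y0:y0+60,x0:x0+60],(396,396),interpolation=cv2.INTER_CUBIC))
cv2.imwrite('pics/p.png',np.hstack(out))
E
```

```text
w1
[[25.0, -0.1, 68.0], [26.0, -0.5, 67.0], [27.0, -1.1, 67.0], [28.0, -2.3, 66.0], [29.0, -4.4, 65.0], [30.0, -7.4, 64.0], [31.0, -11.4, 64.0], [32.0, -16.0, 63.0], [33.0, -20.4, 62.0], [34.0, -23.5, 61.0], [35.0, -24.9, 60.0], [36.0, -23.8, 59.0], [37.0, -21.0, 59.0], [38.0, -17.1, 58.0], [39.0, -12.8, 57.0], [40.0, -9.0, 56.0], [41.0, -5.9, 55.0], [42.0, -3.7, 54.0], [43.0, -2.2, 53.0], [44.0, -1.3, 52.0], [45.0, -0.8, 51.0], [46.0, -0.5, 50.0], [47.0, -0.4, 49.0], [48.0, -0.3, 48.0], [49.0, -0.2, 47.0], [50.0, -0.2, 46.0], [51.0, -0.3, 45.0], [52.0, -0.4, 44.0], [53.0, -0.4, 43.0], [54.0, -0.4, 41.0], [55.0, -0.4, 40.0]]
t0
[[25.0, -6.1, 74.0], [26.0, -7.1, 74.0], [27.0, -8.0, 75.0], [28.0, -8.9, 75.0], [29.0, -9.7, 75.0], [30.0, -10.5, 75.0], [31.0, -11.3, 75.0], [32.0, -11.9, 75.0], [33.0, -12.6, 75.0], [34.0, -13.0, 75.0], [35.0, -13.3, 75.0], [36.0, -13.5, 75.0], [37.0, -13.6, 75.0], [38.0, -13.6, 75.0], [39.0, -13.6, 75.0], [40.0, -13.4, 75.0], [41.0, -13.2, 75.0], [42.0, -12.9, 75.0], [43.0, -12.7, 74.0], [44.0, -12.2, 74.0], [45.0, -11.6, 74.0], [46.0, -11.0, 74.0], [47.0, -10.4, 74.0], [48.0, -9.9, 73.0], [49.0, -9.2, 73.0], [50.0, -8.5, 73.0], [51.0, -7.9, 73.0], [52.0, -7.3, 73.0], [53.0, -6.6, 73.0], [54.0, -5.9, 73.0], [55.0, -5.3, 72.0]]
```

View pics/p.png

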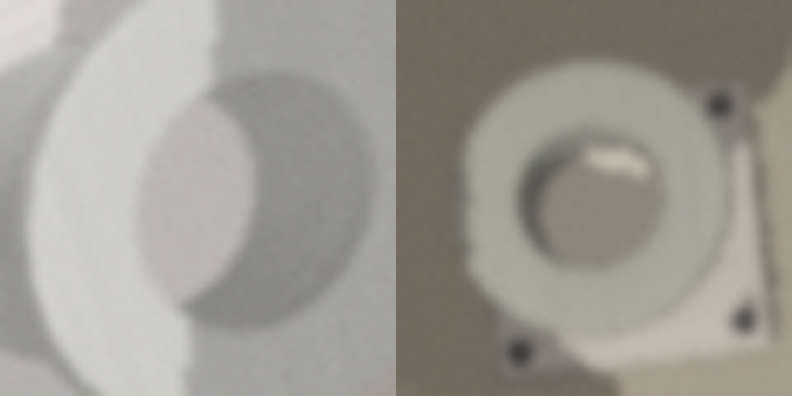

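step_arm --series "0 0 0.0001 0 0 0 0.01"

```text
time_s: 13.0
tcp_pos: [0.456, -0.1109, 0.1395]
eef_rot: [0.139, 0.99, 0.0, -0.0]
wrist_force: [-0.7, -0.5, -3.3]
opening: 0.0176
```

step_arm --series "0 0 0.0001 0 0 0 0.01"

```text
time_s: 13.1
tcp_pos: [0.456, -0.1109, 0.1395]
eef_rot: [0.139, 0.99, 0.0, -0.0]
wrist_force: [-0.9, -0.5, -1.6]
opening: 0.0177
```

step_arm --series "0 0 0.0001 0 0 0 0.01"

```text
time_s: 13.2
tcp_pos: [0.456, -0.111, 0.1395]
eef_rot: [0.139, 0.99, 0.0, -0.0]
wrist_force: [-2.1, 0.8, -1.0]
opening: 0.0178
```

The crop shows the white piston clearly in the bore; the fit gives a depth of about 35 mm, so contact is expected near TCP z 0.130. I'm approaching that, then creeping.

step_arm --series "0 0 0.001 0 0 0 0.01;0 0 0.001 0 0 0 0.01;0 0 0.001 0 0 0 0.01;0 0 0.0005 0 0 0 0.01;0 0 0.0005 0 0 0 0.01"

```text
time_s: 13.7
tcp_pos: [0.4562, -0.111, 0.1355]
eef_rot: [0.139, 0.99, 0.0, -0.0]
wrist_force: [-2.6, 1.0, 2.8]
opening: 0.0179
```

step_arm --series "0 0 0.0003 0 0 0 0.01;0 0 0.0003 0 0 0 0.01"

```text
time_s: 13.9
tcp_pos: [0.4563, -0.1111, 0.135]
eef_rot: [0.139, 0.99, 0.0, -0.0]
wrist_force: [-4.0, 1.3, 1.0]
opening: 0.0179
```

step_arm --series "0 0 0.0003 0 0 0 0.01;0 0 0.0003 0 0 0 0.01"

```text
time_s: 14.1
tcp_pos: [0.4563, -0.1111, 0.1344]
eef_rot: [0.139, 0.99, 0.0, -0.0]
wrist_force: [-4.2, 0.4, 3.1]
opening: 0.0176
```

step_arm --series "0 0 0.0003 0 0 0 0.01;0 0 0.0003 0 0 0 0.01"

```text
time_s: 14.3
tcp_pos: [0.4564, -0.1111, 0.1338]
eef_rot: [0.139, 0.99, 0.0, 0.0]
wrist_force: [-4.5, 0.9, 2.9]
opening: 0.0181
```

step_arm --series "0 0 0.0003 0 0 0 0.01;0 0 0.0003 0 0 0 0.01"

```text
time_s: 14.5
tcp_pos: [0.4563, -0.1111, 0.1332]
eef_rot: [0.139, 0.99, 0.0, -0.0]
wrist_force: [-3.6, 1.1, 1.7]
opening: 0.0173
```

step_arm --series "0 0 0.0003 0 0 0 0.01;0 0 0.0002 0 0 0 0.01"

```text
time_s: 14.7
tcp_pos: [0.4563, -0.1111, 0.1327]
eef_rot: [0.139, 0.99, 0.0, -0.0]
wrist_force: [-3.0, 1.0, 2.1]
opening: 0.0174
```

step_arm --series "0 0 0.0003 0 0 0 0.01;0 0 0.0002 0 0 0 0.01"

```text
time_s: 14.9
tcp_pos: [0.4563, -0.1111, 0.1322]
eef_rot: [0.139, 0.99, 0.0, -0.0]
wrist_force: [-3.3, 1.2, 1.9]
opening: 0.0175
```

step_arm --series "0 0 0.0003 0 0 0 0.01;0 0 0.0002 0 0 0 0.01"

```text
time_s: 15.1
tcp_pos: [0.4563, -0.1111, 0.1317]
eef_rot: [0.139, 0.99, 0.0, -0.0]
wrist_force: [-3.8, 0.2, 2.1]
opening: 0.0178
```

step_arm --series "0 0 0.0003 0 0 0 0.01;0 0 0.0002 0 0 0 0.01"

```text
time_s: 15.3
tcp_pos: [0.4563, -0.1111, 0.1312]
eef_rot: [0.139, 0.99, 0.0, -0.0]
wrist_force: [-3.0, 1.5, 2.2]
opening: 0.0177
```

step_arm --series "0 0 0.0003 0 0 0 0.01;0 0 0.0002 0 0 0 0.01"

```text
time_s: 15.5
tcp_pos: [0.4563, -0.1111, 0.1307]
eef_rot: [0.139, 0.99, 0.0, -0.0]
wrist_force: [-4.2, 1.6, 4.2]
opening: 0.0177
```

step_arm --series "0 0 0.0002 0 0 0 0.01"

```text
time_s: 15.6
tcp_pos: [0.4564, -0.1111, 0.1307]
eef_rot: [0.139, 0.99, 0.0, 0.0]
wrist_force: [-3.8, 1.0, 6.2]
opening: 0.018
```

step_arm --series "0 0 0.0001 0 0 0 0.01;0 0 0 0 0 0 0.01"

```text
time_s: 15.8
tcp_pos: [0.4565, -0.1111, 0.1307]
eef_rot: [0.139, 0.99, 0.0, 0.0]
wrist_force: [-4.3, 2.3, 4.5]
opening: 0.0175
```

step_arm --series "0 0 0.0001 0 0 0 0.01;0 0 0 0 0 0 0.01"

```text
time_s: 16.0
tcp_pos: [0.4565, -0.1111, 0.1307]
eef_rot: [0.139, 0.99, 0.0, 0.0]
wrist_force: [-4.4, 1.8, 6.1]
opening: 0.0175
```

```bash
python3 - <<'E'
from h import *
for i in range(6):
    robot.grab_frame('scene'); o=robot.get_obs(); print(o['tcp_pos'],o['wrist_force'],o['torque'])
E
```

```text
[ 0.4565 -0.1111  0.1306] [-4.934   0.952   6.1852] [0.344  1.0948 0.0082]
[ 0.4566 -0.1112  0.1307] [-4.6559  0.7441  6.3363] [0.3877 1.0947 0.0094]
[ 0.4566 -0.1111  0.1307] [-4.1573  0.8429  6.5939] [ 0.3739  1.0877 -0.0098]
[ 0.4566 -0.1111  0.1307] [-4.6526  0.9847  6.4814] [0.3358 1.0895 0.0082]
[ 0.4566 -0.1111  0.1307] [-4.3575  1.5687  5.3423] [0.3577 1.1006 0.0164]
[ 0.4565 -0.1111  0.1307] [-4.792   1.4129  5.5815] [ 0.3698  1.0543 -0.0234]
```

step_arm --series "0 0 0.0001 0 0 0 0.01;0 0 0.0001 0 0 0 0.01;0 0 0 0 0 0 0.01"

```text
time_s: 16.6
tcp_pos: [0.4567, -0.1111, 0.1306]
eef_rot: [0.139, 0.99, 0.0, 0.0]
wrist_force: [-4.5, 0.5, 7.3]
opening: 0.0175
```

```bash
python3 - <<'E'
from h import *
for i in range(4):
    robot.grab_frame('scene'); o=robot.get_obs(); print(o['tcp_pos'],o['wrist_force'],o['torque'])
E
```

```text
[ 0.4567 -0.1111  0.1307] [-4.7297  0.4389  7.7504] [0.3915 1.165  0.0344]
[ 0.4567 -0.1111  0.1306] [-4.7669  1.6405  7.5208] [0.3857 1.2072 0.0196]
[ 0.4567 -0.1112  0.1306] [-5.65    1.6255  7.0443] [0.3609 1.1607 0.0204]
[ 0.4567 -0.1112  0.1306] [-4.9922  1.4257  7.8673] [0.4079 1.1561 0.0263]
```

Contact is firm: TCP z stalls while the force rises from about 2.1 (sliding) to 7.5 N, so roughly 5 N on the piston. Releasing.

step_arm --series "0 0 0 0 0 0 0.045;0 0 0 0 0 0 0.045;0 0 0 0 0 0 0.045;0 0 0 0 0 0 0.045;0 0 0 0 0 0 0.045;0 0 0 0 0 0 0.045"

```text
time_s: 17.4
tcp_pos: [0.4564, -0.1111, 0.1301]
eef_rot: [0.139, 0.99, 0.0, 0.0]
wrist_force: [-0.2, 0.5, 1.0]
opening: 0.0439
```

step_arm --series "0 0 -0.005 0 0 0 0.045;0 0 -0.015 0 0 0 0.045;0 0 -0.03 0 0 0 0.045;0 0 -0.03 0 0 0 0.045;0 0 0 0 0 0 0.045"

```text
time_s: 17.9
tcp_pos: [0.4583, -0.1115, 0.2141]
eef_rot: [0.139, 0.99, 0.001, 0.003]
wrist_force: [-0.0, -0.4, -0.2]
opening: 0.0449
```

```bash
python3 - <<'E'
from fit import *
o=robot.get_obs();T=o['tcp_pos'];print(T,o['eef_rot'],o['wrist_force'])
im=snap('wrist','w7');C=cam('wrist',o)
for n in('gauge','gauge_rod','lever_tip'): print(n,[(np.array(d['location']),round(d['conf'],2)) for d in robot.mark_of('wrist',n)[:1]])
snap('scene','s7')
for n in('gauge','gauge_rod','lever_tip'): print('scene',n,[(np.array(d['location']),round(d['conf'],2)) for d in robot.mark_of('scene',n)[:1]])
g=load('pics/w7.png');h,b=.012,.015
sg=[((-.06,-b,h),(-.06,b,h)),((-.06,-b,h),(-.022,-b,h)),((-.06,b,h),(-.022,b,h))]
B=np.array([.4595,-.1145,.075]);best=[]
for u,v,yw in itertools.product(np.arange(-8,9)*.001,np.arange(-5,6)*.001,(-2,-1,0,1,2)):
    Rg=Ro.from_euler('z',-16+yw,degrees=True).as_matrix()
    p=pj(C,np.array(sg).reshape(-1,3)@Rg.T+B+Rg@[u,v,0]).reshape(-1,2,2)
    best.append((edge(g,p,25),u,v,yw))
best.sort(reverse=True);[print(np.array(x)) for x in best[:4]]
_,u,v,yw=best[0];Rg=Ro.from_euler('z',-16+yw,degrees=True).as_matrix();G=B+Rg@[u,v,0];print('G',G)
f=4;x0,y0=190,125;cr=cv2.resize(im[y0:y0+140,x0:x0+180],None,fx=f,fy=f,interpolation=cv2.INTER_CUBIC)
P=lambda X:((pj(C,X)-[x0,y0]+.5)*f).astype(int)
a=np.linspace(0,2*np.pi,90);c=np.stack([np.cos(a),np.sin(a),0*a],1)
for r in(.024,.046): cv2.polylines(cr,[P(c*r+B)],True,(0,0,255),1)
R=lambda L:[Rg@np.array(q)+G for q in L]
cv2.polylines(cr,[P(R([(-.06,-b,h),(.06,-b,h),(.06,b,h),(-.06,b,h)]))],True,(0,255,0),1)
kz=.096-.0365+.009;cv2.polylines(cr,[P(R([(-.009,-.009,kz),(.009,-.009,kz),(.009,.009,kz),(-.009,.009,kz)]))],True,(255,0,0),1)
cv2.polylines(cr,[P(R([(.034,-.007,.054),(.034,.007,.054)]))],True,(255,0,255),2)
cv2.imwrite('pics/w7c.png',cr)
E
```

```text
[ 0.4583 -0.1115  0.2141] [0.1393 0.9902 0.0006 0.003 ] [-0.0488 -0.3978 -0.2482]
gauge [(array([ 0.456 , -0.1114,  0.0742]), 0.74)]
gauge_rod [(array([ 0.4596, -0.1122,  0.1368]), 0.83)]
lever_tip [(array([ 0.4946, -0.1204,  0.1284]), 0.6)]
scene gauge []
scene gauge_rod [(array([ 0.4579, -0.1139,  0.0757]), 0.68)]
scene lever_tip [(array([ 0.4922, -0.1226,  0.1322]), 0.63)]
[ 8.1355 -0.002   0.003   0.    ]
[ 7.9999 -0.002   0.002  -1.    ]
[7.8285 0.001  0.003  0.    ]
[ 7.7404  0.001   0.002  -1.    ]
G [ 0.4584 -0.1111  0.075 ]
```

View pics/w7c.png

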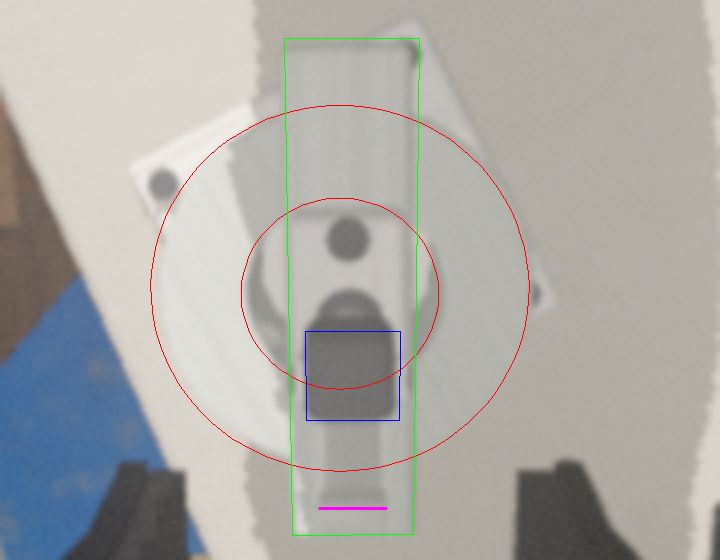

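Gauge outline, knob and lever tip all match; the gauge is centred to within about 2 mm. Next I'm checking the last joint's margin so the wide gripper body can be turned away from the machine before pressing the lever.

```bash
python3 - <<'E'
from h import *
o=robot.get_obs();print(o['q'],o['tcp_pos'])
# q7 sense: compare start q7 and yaw - q1
E
```

```text
[-0.381  -0.0297  0.5191  1.8969  0.0156  1.2718  1.4248] [ 0.4559 -0.1111  0.2095]
```

step_arm --series "0 0 -0.02 0 0 -4 0;0 0 0 0 0 -4 0"

```text
time_s: 18.5
tcp_pos: [0.457, -0.1113, 0.2316]
eef_rot: [0.069, 0.998, 0.0, 0.001]
wrist_force: [0.3, -0.0, -0.0]
opening: 0.0357
```

```bash
python3 - <<'E'
from h import *
o=robot.get_obs();print(o['q'],o['tcp_pos'],o['eef_rot'])
E
```

```text
[-0.3866 -0.0469  0.5188  1.8639  0.0238  1.3167  1.5596] [ 0.457  -0.1113  0.2316] [0.0685 0.9977 0.     0.0009]
```

step_arm --series "0 0 0 0 0 8.17 0;0 0 0 0 0 8.17 0;0 0 0 0 0 8.17 0;0 0 0 0 0 8.17 0;0 0 0 0 0 8.17 0;0 0 0 0 0 8.17 0;0 0 0 0 0 8.17 0;0 0 0 0 0 8.17 0;0 0 0 0 0 8.17 0;0 0 0 0 0 8.17 0;0 0 0 0 0 8.17 0;0 0 0 0 0 8.13 0"

```text
time_s: 19.7
tcp_pos: [0.4561, -0.1111, 0.2297]
eef_rot: [0.8, 0.599, -0.0, -0.0]
wrist_force: [0.4, -0.3, 0.1]
opening: 0.0006
```

```bash
python3 - <<'E'
from h import *
robot.grab_frame('scene')
o=robot.get_obs();T=o['tcp_pos'];R=Ro.from_quat(o['eef_rot']).as_matrix();print(o['q'],T,o['opening'],R)
tgt=np.array([.4590,-.1125])+np.array([.961,-.276])*.042
print('tool shift',R.T@(np.append(tgt,T[2])-T))
E
```

```text
[-0.343  -0.0422  0.4765  1.865   0.0202  1.3149 -0.1661] [ 0.4562 -0.1111  0.2297] 0.0004954342574375796 [[ 0.29    0.957  -0.0007]
 [ 0.957  -0.29   -0.    ]
 [-0.0003 -0.0007 -1.    ]]
tool shift [ 0.0001  0.0451 -0.    ]
```

step_arm --series "0 0.022 0 0 0 0 0;0 0.023 0 0 0 0 0;0 0 0.03 0 0 0 0;0 0 0.03 0 0 0 0;0 0 0.02 0 0 0 0;0 0 0.01 0 0 0 0;0 0 0 0 0 0 0"

```text
time_s: 20.45
tcp_pos: [0.4988, -0.1234, 0.139]
eef_rot: [0.798, 0.602, -0.001, -0.001]
wrist_force: [0.5, 0.1, 0.6]
opening: 0.0006
```

```bash
python3 - <<'E'
from h import *
o=robot.get_obs();T=o['tcp_pos'];print(T,o['wrist_force'])
im=snap('scene','s8');C=cam('scene')
p=pj(C,[T])[0];x0,y0=(p-[60,45]).astype(int);f=6
cr=cv2.resize(im[y0:y0+90,x0:x0+120],None,fx=f,fy=f,interpolation=cv2.INTER_CUBIC)
cv2.drawMarker(cr,tuple(int(v) for v in (p-[x0,y0])*f),(0,0,255),0,10)
cv2.imwrite('pics/s8c.png',cr)
E
```

```text
[ 0.4988 -0.1234  0.139 ] [0.4703 0.1014 0.5713]
```

View pics/s8c.png

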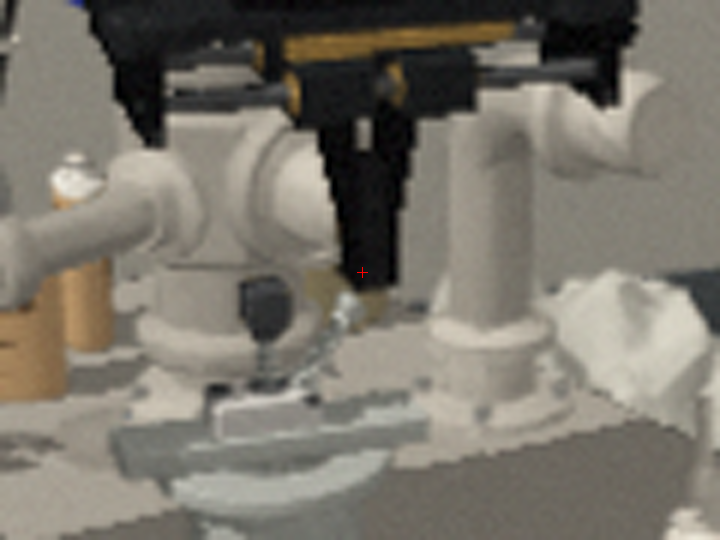

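The closed fingertip (345–397, 285) is just above the lever roll (345,300), a bit too far out. I'm shifting 3.5 mm inward and pressing.

step_arm --series "0 -0.0035 0 0 0 0 0;0 0 0.002 0 0 0 0;0 0 0.002 0 0 0 0;0 0 0.002 0 0 0 0;0 0 0.002 0 0 0 0;0 0 0.002 0 0 0 0"

```text
time_s: 21.1
tcp_pos: [0.4986, -0.123, 0.1318]
eef_rot: [0.799, 0.602, 0.002, 0.002]
wrist_force: [5.8, -1.5, 12.4]
opening: 0.0004
```

step_arm --series "0 0 0.002 0 0 0 0;0 0 0.002 0 0 0 0;0 0 0.002 0 0 0 0;0 0 0.002 0 0 0 0"

```text
time_s: 21.5
tcp_pos: [0.5023, -0.1239, 0.1263]
eef_rot: [0.799, 0.602, 0.005, 0.005]
wrist_force: [10.9, -3.4, 14.0]
opening: 0.0003
```

Side force is high: the finger edge is meeting the roll's outer flank. I'm backing off to check.

step_arm --series "0 0 -0.006 0 0 0 0;0 0 -0.01 0 0 0 0;0 0 0 0 0 0 0"

```text
time_s: 21.8
tcp_pos: [0.4964, -0.1226, 0.1391]
eef_rot: [0.799, 0.602, 0.0, 0.0]
wrist_force: [-0.1, -0.7, -0.3]
opening: 0.0003
```

```bash
python3 - <<'E'
from fit import *
o=robot.get_obs();T=o['tcp_pos'];print(T,o['eef_rot'],o['wrist_force'])
im=snap('wrist','w9');snap('scene','s9')
for c in('wrist','scene'):
  for n in('gauge','gauge_rod','lever_tip'): print(c,n,[(np.array(d['location']),round(d['conf'],2)) for d in robot.mark_of(c,n)[:1]])
# shift of gauge in scene: template s8 vs s9 on hub/bar
a=cv2.imread('pics/s8.png',0);b=cv2.imread('pics/s9.png',0);C=cam('scene')
G=np.array([.4590,-.1125,.075])
for nm,P in(('bar-x end',[-.045,0,.006]),('hub',[0,0,.02]),('knob',[0,0,.058])):
    p=pj(C,[G+Rg@P])[0].astype(int);t=a[p[1]-8:p[1]+9,p[0]-11:p[0]+12];s=b[p[1]-14:p[1]+15,p[0]-17:p[0]+18]
    u=8;r=cv2.matchTemplate(cv2.resize(s,None,fx=u,fy=u,interpolation=cv2.INTER_CUBIC),cv2.resize(t,None,fx=u,fy=u,interpolation=cv2.INTER_CUBIC),cv2.TM_CCOEFF_NORMED)
    _,m,_,l=cv2.minMaxLoc(r);print(nm,m,(np.array(l)/u-6))
E
```

```text
[ 0.4964 -0.1226  0.1391] [0.7987 0.6018 0.0004 0.0002] [-0.0578 -0.6667 -0.2839]
wrist gauge [(array([ 0.4576, -0.1096,  0.0743]), 0.65)]
wrist gauge_rod [(array([ 0.4556, -0.1116,  0.1358]), 0.89)]
wrist lever_tip [(array([ 0.4991, -0.1212,  0.1216]), 0.92)]
scene gauge [(array([ 0.4554, -0.1145,  0.072 ]), 0.68)]
scene gauge_rod [(array([ 0.4591, -0.115 ,  0.135 ]), 0.41)]
scene lever_tip [(array([ 0.4987, -0.1218,  0.1231]), 0.59)]
bar-x end 0.9425737857818604 [-0.625  0.125]
hub 0.9491996765136719 [-1.125  0.125]
knob 0.9711570739746094 [-1.25   0.125]
```

The lever tip moves outward faster than down at first, so the roll dragged the gauge about 2–2.5 mm inward by friction. I'll follow the tip's arc instead.

step_arm --series "0 0 0.005 0 0 0 0;0 0 0.004 0 0 0 0;0 0.0005 0.002 0 0 0 0"

```text
time_s: 22.5
tcp_pos: [0.4964, -0.1226, 0.1264]
eef_rot: [0.799, 0.602, -0.0, -0.0]
wrist_force: [-0.7, 0.3, 3.7]
opening: 0.0001
```

step_arm --series "0 0.0014 0.0015 0 0 0 0;0 0.0014 0.0015 0 0 0 0"

```text
time_s: 22.7
tcp_pos: [0.4994, -0.1234, 0.124]
eef_rot: [0.799, 0.602, -0.0, -0.0]
wrist_force: [-1.9, 0.3, 2.5]
opening: 0.0006
```

step_arm --series "0 0.0012 0.0015 0 0 0 0;0 0.0012 0.0015 0 0 0 0;0 0.001 0.0016 0 0 0 0"

```text
time_s: 23.0
tcp_pos: [0.5028, -0.1244, 0.1195]
eef_rot: [0.799, 0.602, 0.0, -0.0]
wrist_force: [-2.4, 1.0, 2.5]
opening: 0.0004
```

step_arm --series "0 0.0009 0.0018 0 0 0 0;0 0.0009 0.0018 0 0 0 0;0 0.0008 0.0018 0 0 0 0"

```text
time_s: 23.3
tcp_pos: [0.5053, -0.1251, 0.114]
eef_rot: [0.799, 0.602, 0.0, -0.0]
wrist_force: [-1.5, 1.0, 3.3]
opening: 0.0003
```

step_arm --series "0 0.0005 0.0018 0 0 0 0;0 0.0004 0.0018 0 0 0 0;0 0.0003 0.0018 0 0 0 0"

```text
time_s: 23.6
tcp_pos: [0.5067, -0.1255, 0.1088]
eef_rot: [0.799, 0.602, 0.0, 0.0]
wrist_force: [0.0, -0.3, 3.2]
opening: 0.0002
```

step_arm --series "0 0.0001 0.001 0 0 0 0;0 0 0.001 0 0 0 0"

```text
time_s: 23.8
tcp_pos: [0.507, -0.1255, 0.1069]
eef_rot: [0.799, 0.602, 0.0, 0.0]
wrist_force: [1.1, -0.2, 3.4]
opening: 0.0002
```

step_arm --series "0 0 0.0005 0 0 0 0;0 0 0.0005 0 0 0 0"

```text
time_s: 24.0
tcp_pos: [0.5071, -0.1256, 0.1064]
eef_rot: [0.799, 0.602, 0.001, 0.0]
wrist_force: [0.4, 0.6, 11.7]
opening: 0.0005
```

step_arm --series "0 0 0.0005 0 0 0 0"

```text
time_s: 24.1
tcp_pos: [0.5072, -0.1256, 0.1062]
eef_rot: [0.799, 0.602, 0.001, 0.0]
wrist_force: [-1.4, 1.4, 14.5]
opening: 0.0004
```

step_arm --series "0 0 0.0004 0 0 0 0;0 0 0 0 0 0 0"

```text
time_s: 24.3
tcp_pos: [0.5072, -0.1256, 0.1061]
eef_rot: [0.799, 0.602, 0.001, 0.0]
wrist_force: [-1.7, 0.6, 14.7]
opening: 0.0003
```

step_arm --series "0 0 -0.002 0 0 0 0;0 0 -0.01 0 0 0 0;0 0 -0.04 0 0 0 0;0 -0.03 -0.045 0 0 0 0;0 -0.02 -0.04 0 0 0 0;0 0 0 0 0 0 0;0 0 0 0 0 0 0"

```text
time_s: 25.0
tcp_pos: [0.4605, -0.1123, 0.2393]
eef_rot: [0.799, 0.602, 0.001, 0.0]
wrist_force: [0.2, -1.1, 0.3]
opening: 0.0005
```

```bash
python3 - <<'E'
from fit import *
o=robot.get_obs();T=o['tcp_pos'];print(T,o['wrist_force'],o['time_s'])
im=snap('wrist','w10');C=cam('wrist',o);g=load('pics/w10.png')
def nets(c):
  for n in('gauge','gauge_rod','lever_tip','cylinder_mouth','dosing_cylinder','bottle_near','beaker','nozzle_spare'): print(c,n,[(np.array(d['location']),round(d['conf'],2)) for d in robot.mark_of(c,n)[:1]])
nets('wrist');snap('scene','s10');nets('scene')
# lateral & yaw fit: bar + circle, same picture
h,b=.012,.015
sg=[((-.06,-b,h),(-.06,b,h)),((.06,-b,h),(.06,b,h)),((-.06,-b,h),(-.022,-b,h)),((-.06,b,h),(-.022,b,h))]
B=np.array([.4595,-.1145,.075])
best=[]
for u,v,yw in itertools.product(np.arange(-10,11)*.001,np.arange(-8,9)*.001,(-4,-2,0,2,4)):
    Rr=Ro.from_euler('z',-16+yw,degrees=True).as_matrix();G=B+Rr@[u,v,0]
    best.append((edge(g,pj(C,np.array(sg).reshape(-1,3)@Rr.T+G).reshape(-1,2,2),25),*G[:2],yw))
best.sort(reverse=True);[print('bar',np.array(x)) for x in best[:3]]
a=np.linspace(0,2*np.pi,120,endpoint=False);c=np.stack([np.cos(a),np.sin(a),0*a],1);cb=[]
for dx,dy in itertools.product(np.arange(-8,9)*.001,repeat=2):
    v=[];
    for s in(-.0015,.0015):
        p=pj(C,c*(.046+s)+B+[dx,dy,0]).astype(np.float32);v.append(cv2.remap(g,p[:,0:1],p[:,1:2],cv2.INTER_LINEAR)[:,0])
    cb.append((np.abs(v[1]-v[0]).mean(),B[0]+dx,B[1]+dy))
cb.sort(reverse=True);[print('flange',np.array(x)) for x in cb[:3]]
E
```

```text
[ 0.4605 -0.1123  0.2393] [ 0.1813 -1.0677  0.2814] 25.0
wrist gauge [(array([ 0.4556, -0.1093,  0.073 ]), 0.73)]
wrist gauge_rod [(array([ 0.4546, -0.1128,  0.1394]), 0.95)]
wrist lever_tip [(array([ 0.5033, -0.1238,  0.1001]), 0.89)]
wrist cylinder_mouth [(array([ 0.5056, -0.1238,  0.0999]), 0.69)]
wrist dosing_cylinder [(array([ 0.4579, -0.1103,  0.    ]), 0.64)]
wrist bottle_near []
wrist beaker [(array([ 0.4562, -0.1135,  0.0747]), 0.15)]
wrist nozzle_spare []
scene gauge [(array([ 0.455 , -0.1139,  0.0733]), 0.81)]
scene gauge_rod []
scene lever_tip [(array([ 0.5058, -0.124 ,  0.1063]), 0.44)]
scene cylinder_mouth [(array([ 0.4614, -0.1183,  0.0735]), 0.76)]
scene dosing_cylinder [(array([ 0.4618, -0.1083,  0.0007]), 0.98)]
scene bottle_near [(array([ 0.3646, -0.367 ,  0.0008]), 0.91)]
scene beaker [(array([ 0.3424, -0.5112,  0.0048]), 0.73)]
scene nozzle_spare [(array([ 0.6398, -0.15  , -0.0019]), 0.58)]
bar [ 7.213   0.4568 -0.1087  2.    ]
bar [ 7.1341  0.4559 -0.1124  0.    ]
bar [ 7.1117  0.4561 -0.1116  2.    ]
flange [12.7101  0.4525 -0.1205]
flange [12.6606  0.4515 -0.1205]
flange [12.4684  0.4535 -0.1205]
```

Lever locked (stalled at tip height ≈26.6 mm while the force rose to 14.7 N). The gauge seems a few mm off centre after the slip, so I'm measuring it from a higher, clearer view.

step_arm --series "-0.01 0 -0.035 0 0 0 0;-0.01 0 -0.035 0 0 0 0;-0.01 0 -0.035 0 0 0 0;0 0 0 0 0 0 0;0 0 0 0 0 0 0;0 0 0 0 0 0 0;0 0 0 0 0 0 0"

```text
time_s: 26.6
tcp_pos: [0.4519, -0.1407, 0.3423]
eef_rot: [0.798, 0.602, -0.001, -0.001]
wrist_force: [-0.3, -0.3, -0.4]
opening: 0.0003
```

```bash
cat > rel.py <<'E'
from fit import *
h,b=.012,.015
sg=np.array([((-.06,-b,h),(-.06,b,h)),((.06,-b,h),(.06,b,h)),((-.06,-b,h),(-.022,-b,h)),((-.06,b,h),(-.022,b,h))]).reshape(-1,3)
B=np.array([.4595,-.1145,.075]);a=np.linspace(0,2*np.pi,160,endpoint=False);c=np.stack([np.cos(a),np.sin(a),0*a],1)
def rel(im,C):
    g=load(im);best=[];cb=[]
    for u,v,yw in itertools.product(np.arange(-10,11)*.001,np.arange(-8,9)*.001,(-3,-1.5,0,1.5,3)):
        Rr=Ro.from_euler('z',-16+yw,degrees=True).as_matrix();G=B+Rr@[u,v,0]
        best.append((edge(g,pj(C,sg@Rr.T+G).reshape(-1,2,2),25),*G[:2],yw))
    best.sort(reverse=True);[print('bar',np.array(x)) for x in best[:4]]
    m=np.abs((np.degrees(a)+16+90)%180-90)>25  # leave out where the bar covers the rim
    for r in(.046,):
        for dx,dy in itertools.product(np.arange(-8,9)*.001,repeat=2):
            v=[]
            for s in(-.0015,.0015):
                p=pj(C,(c*(r+s)+B+[dx,dy,0])[m]).astype(np.float32);v.append(cv2.remap(g,p[:,0:1],p[:,1:2],cv2.INTER_LINEAR)[:,0])
            cb.append((np.abs(v[1]-v[0]).mean(),B[0]+dx,B[1]+dy))
        cb.sort(reverse=True);[print('flange',np.array(x)) for x in cb[:4]]
    # knob: dark blob centroid -> ray at knob centre height
    K,D,R,t=C;p=pj(C,[B+[0,0,.059]])[0].astype(int);w=g[p[1]-18:p[1]+19,p[0]-18:p[0]+19]
    th=(w<90).astype(np.uint8);n,l,st,ce=cv2.connectedComponentsWithStats(th)
    for i in range(1,n):
        if st[i,4]<30: continue
        q=cv2.undistortPoints((ce[i]+p-18).reshape(1,1,2),K,D).ravel();d=R.T@[*q,1];o=-R.T@t
        print('dark',st[i],(o+d*(.134+.004-o[2])/d[2]))
E
python3 - <<'E'
from rel import *
robot.grab_frame('scene')
o=robot.get_obs();print(o['tcp_pos'],o['eef_rot'],o['qvel'].round(3))
snap('wrist','w11');rel('pics/w11.png',cam('wrist',o))
for n in('gauge','gauge_rod','lever_tip','cylinder_mouth','dosing_cylinder'): print(n,[(np.array(d['location']),round(d['conf'],2)) for d in robot.mark_of('wrist',n)[:1]])
E
```

```text
[ 0.452  -0.1408  0.3425] [ 0.7985  0.602  -0.0006 -0.0005] [ 0.002 -0.001  0.002 -0.008  0.     0.001 -0.002]
bar [ 8.1751  0.4576 -0.1139  0.    ]
bar [ 8.156   0.4573 -0.1149 -1.5   ]
bar [ 7.8611  0.457  -0.1157 -3.    ]
bar [ 7.8466  0.4582 -0.1152 -1.5   ]
flange [ 6.7889  0.4585 -0.1125]
flange [ 6.7313  0.4595 -0.1125]
flange [ 6.5094  0.4585 -0.1115]
flange [ 6.3652  0.4595 -0.1135]
gauge [(array([ 0.4558, -0.1082,  0.0736]), 0.66)]
gauge_rod [(array([ 0.4546, -0.1132,  0.1333]), 0.66)]
lever_tip [(array([ 0.5055, -0.1226,  0.0995]), 0.73)]
cylinder_mouth [(array([ 0.4604, -0.1148,  0.0738]), 0.56)]
dosing_cylinder [(array([ 0.4585, -0.1114, -0.0012]), 0.57)]
```

step_arm --series "-0.045 0 0 0 0 0 0;-0.045 0 0 0 0 0 0;-0.045 0 0 0 0 0 0;-0.045 0 0 0 0 0 0;-0.045 0 0 0 0 0 0;0 0 0 0 0 0 0;0 0 0 0 0 0 0;0 0 0 0 0 0 0"

```text
time_s: 27.75
tcp_pos: [0.3909, -0.3565, 0.3432]
eef_rot: [0.798, 0.602, 0.0, -0.0]
wrist_force: [-0.6, 0.9, 0.6]
opening: 0.0004
```

```bash
python3 - <<'E'
from rel import *
o=robot.get_obs();print(o['tcp_pos'])
snap('top','t12');print('top');rel('pics/t12.png',cam('top'))
for n in('gauge','gauge_rod','lever_tip','cylinder_mouth','dosing_cylinder','nozzle_spare','bottle_near','beaker'): print(n,[(np.array(d['location']),round(d['conf'],2)) for d in robot.mark_of('top',n)[:1]])
o11=dict(tcp_pos=np.array([.4520,-.1408,.3425]),eef_rot=[.7985,.6020,-.0006,-.0005])
for f,C in(('w11',cam('wrist',o11)),('t12',cam('top'))):
    g=load(f'pics/{f}.png');K,D,R,t=C;oo=-R.T@t
    # knob template: dark square of top face vs surround at known height
    best=[]
    for dx,dy in itertools.product(np.arange(-10,10.1,.5)*.001,repeat=2):
        k=np.array([.4575+dx,-.113+dy,.075+.059+.009]);s=np.linspace(-.009,.009,7)
        X=np.array([k+Rg@[i,j,0] for i in s for j in s]);p=pj(C,X).astype(np.float32)
        best.append((cv2.remap(g,p[:,0:1],p[:,1:2],cv2.INTER_LINEAR).mean(),k[0],k[1]))
    best.sort();print(f,'knob top',[np.array(x).round(4).tolist() for x in best[:3]])
    ms=robot.silhouettes('top','gauge_rod') if f=='t12' else []
    print([(d['conf'],int(d['mask'].sum()),np.argwhere(d['mask']).mean(0)[::-1].round(1).tolist()) for d in ms[:2]], pj(C,[[.4595,-.1145,.134],[.4575,-.1139,.134]]).round(1).tolist())
E
```

```text
[ 0.3909 -0.3565  0.3432]
top
bar [ 7.8088  0.4672 -0.1206  1.5   ]
bar [ 7.7855  0.4682 -0.1209  1.5   ]
bar [ 7.7571  0.4666 -0.1192  3.    ]
bar [ 7.7569  0.4676 -0.1194  3.    ]
flange [ 5.9217  0.4595 -0.1155]
flange [ 5.9059  0.4585 -0.1155]
flange [ 5.8673  0.4585 -0.1145]
flange [ 5.7921  0.4515 -0.1225]
dark [ 11  13  15  14 151] [ 0.4567 -0.1134  0.138 ]
gauge [(array([ 0.4562, -0.1113,  0.077 ]), 0.55)]
gauge_rod [(array([ 0.4531, -0.1088,  0.132 ]), 0.53)]
lever_tip [(array([ 0.5021, -0.1212,  0.1005]), 0.53)]
cylinder_mouth [(array([ 0.4635, -0.1153,  0.0779]), 0.58)]
dosing_cylinder [(array([ 0.4611, -0.114 , -0.0008]), 0.97)]
nozzle_spare [(array([ 0.6456, -0.1466, -0.0044]), 0.43)]
bottle_near []
beaker [(array([ 0.3436, -0.5069,  0.    ]), 0.72)]
w11 knob top [[118.9849, 0.458, -0.1115], [119.0949, 0.4575, -0.112], [119.1235, 0.458, -0.112]]
[] [[277.9, 159.3], [276.1, 159.3]]
t12 knob top [[55.204, 0.4555, -0.114], [55.261, 0.4555, -0.1145], [55.2872, 0.456, -0.1145]]
[] [[188.7, 219.3], [188.3, 220.3]]
```

Knob against rim in the same pictures: about 1 mm off in the wrist view and 3 mm off in the top view. The rod is still down, the lever is level and the arm is clear, so I'm handing in.

```bash
python3 -c "
from station import robot
print(robot.finish_job())"
```

```text
the job is handed in; nothing more can be done
None
```

I set the depth gauge across the cylinder's rim, lowered the rod onto the piston, locked the clamp lever and handed the job in at about 28 s. The arm was clear of everything at the end. I got no verdict, so the checks below are all I have to go on.

- **Rod on the piston:** The wrist force rose from about 2 N while sliding to about 7.5 N, and the rod stopped moving. That puts roughly 5 N on the piston, against the 12 N limit. The rod had slid down about 36–37 mm, which puts the piston about 33–34 mm below the rim; an earlier picture fit gave 35 mm.
- **Lever:** I pressed it until it stopped moving at 14.7 N. The fingertip height puts its tip level with the hinge, and the camera networks mostly agree. That matches fully down.
- **Slip while pressing:** My first press, straight down, dragged the gauge about 2–2.5 mm along its bar with the rod already on the piston. I backed off and finished by following the lever's arc.
- **Centring:** The last checks disagree a little. The knob is about 1 mm off the bore centre in the wrist view and about 3 mm in the top view. The networks put the gauge or rod 3–10 mm off. An automatic fit of the bar in the top picture was about 10 mm off; I took that as a bad fit. I left the gauge where it was.
- **Cup, nozzle and bottle:** Before and after positions agree within the networks' accuracy. The bottle was not found in the last top picture, but it was unmoved in the scene view after locking.

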